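# Clear the rasp off the bit case, shut the lid and swing the hasp over

### The job

The bit case will not shut because the shaping rasp lies across its rim. Take the rasp away and lay it gently down flat in the shallow grey tool tray, then shut the lid of the case fully without slamming it, and only then swing the hasp on the lid's front edge all the way down over the staple so that it hangs flat against the front. Leave the two petal blanks and the jar alone.

Things in the scene. Friction and masses are not known exactly. Their poses are not given: they have to be found in the camera images.
- case: open plywood case fixed to the bench, 140 (x) x 190 (y) x 70 mm high, walls 8 mm; its own -x side is the front. Origin: centre of its underside. The lid is hinged along the top of its far (+x) wall. A small steel staple sticks out 11 mm from the middle of the front face, 51 mm above the bench. The bits inside stay at least 25 mm below the rim
- lid (a joint): angle of the case's lid, rad: 0 shut, grows as it opens up and away from the front, 1.9 at most. The lid is a flat plywood panel 140 x 190 x 10 mm lying on the rim when shut (its top then 80 mm above the bench); its stiff hinge keeps it wherever it is left; about 2 to 3 N at its free edge move it
- lid_hinge (a point): middle of the lid's hinge line, at the top of the case's far wall (70 mm in +x from the case's centre, 70 mm above the bench); the point's axes turn with the lid: its -x runs along the panel to the free edge, its +z is the outside (top) of the lid, its y is the hinge line
- lid_edge (a point): middle of the lid's free edge, on its outside (top) surface, 140 mm from the hinge line
- hasp (a joint): angle of the hasp relative to the lid, rad: 0 = hangs straight down flat on the case's front with the staple through its slot (lid shut), 1.57 = sticks straight out in line with the lid, 3.14 = stands straight up from the shut lid, 3.6 at most. Its stiff hinge keeps it wherever it is left; about 1 N at its tab moves it
- hasp_hinge (a point): middle of the hasp's hinge, on the lid's free edge: with the lid shut, 5 mm in front of the case's front face and 75 mm above the bench; hinge axis parallel to the case's y
- hasp_tab (a point): centre of the round bar (11 mm thick, 36 mm wide) along the free end of the hasp, 46 mm down the hasp from its hinge and 7.5 mm to its outer side. The hasp is a steel plate 36 mm wide and 3 mm thick with a slot in its middle
- rasp: shaping rasp, the obstacle, 250 mm long along its own x, loose, 0.25 kg: aluminium body 150 long x 30 wide x 20 high from x = -25 to +125 mm, black plastic handle 100 long x 28 wide x 26 high from x = -125 to -25 mm. Flat underside. Origin: centre of its underside (near its centre of mass). At first it lies flat across the two side walls of the case
- tray: shallow grey sheet-metal tool tray fixed to the bench, outside 310 (its x) x 130 (its y) x 22 mm high, walls and floor 4 mm, empty. Origin: centre of its underside
- petal_a: bystander: loose teardrop wood blank, radius 30 mm, 22 mm thick, on the papered board; origin under the centre of its round part
- petal_b: bystander: loose teardrop wood blank, radius 24 mm, 22 mm thick, on the papered board; origin under the centre of its round part
- jar: bystander: loose closed jar, radius 30 mm, 85 mm high, standing beyond the case; origin: centre of its underside
Mind the look-alikes: they are no part of the job. Several things have the shape of the case; the one meant has the colours described above.

How it is judged:
On the way, in this order (a step that is already met when the one before it is completed fails the run):
1. the rasp lies flat in the tray, let go (z of rasp in the frame of tray between 0 and 0.009 m and x of rasp in the frame of tray between -0.035 and 0.035 m and y of rasp in the frame of tray between -0.05 and 0.05 m and angle between rasp's own z axis and vertical below 0.06 rad and linear speed of rasp below 0.03 m/s and contact force between the fingers and rasp below 0.2 N), for 0.2 s.
2. the lid is fully shut (value of joint lid below 0.04 rad), for 0.1 s.
3. the hasp hangs down over the staple (value of joint hasp below 0.15 rad and value of joint lid below 0.04 rad), for 0.1 s.
At the end, for the whole second after the job is handed in: the rasp lies flat and at rest on the tray's floor (underside within 5 mm of the floor, tilt under 0.06 rad, its centre within 50 mm across and 35 mm along of the tray's centre), the lid is shut to within 0.04 rad and the hasp hangs over the staple to within 0.15 rad (all of step 3 and z of rasp in the frame of tray between 0 and 0.009 m and x of rasp in the frame of tray between -0.035 and 0.035 m and y of rasp in the frame of tray between -0.05 and 0.05 m and angle between rasp's own z axis and vertical below 0.06 rad and linear speed of rasp below 0.03 m/s); the robot touches nothing.
It fails at once if the rasp is dropped or thrown (faster than 0.6 m/s with no finger on it) (linear speed of rasp above 0.6 m/s and contact force between the fingers and rasp below 0.05 N).
It fails at once if the lid is slammed (faster than 2 rad/s in its last 0.15 rad) (value of joint lid below 0.15 rad and velocity of joint lid below -2 rad/s).
It fails at once if a petal blank or the jar is pushed more than 20 mm or tipped over (distance of any of petal_a, petal_b, jar from where it was at the start of the episode above 0.02 m or angle between any of petal_a, petal_b, jar's own z axis and vertical above 0.3 rad).
It also fails if it takes over 72 s, if anything falls off the work surface, if the arm or the gripper's body presses on something with over 40 N, if the wrist force passes 120 N, or if a joint passes its speed limit or range.

### The arm

A 6-joint arm with a two-finger parallel gripper is mounted at the origin on the work surface. World frame = base frame: x ahead of the robot, y to its left, z up, the work surface at z = 0. Lengths are in m, angles in rad, forces in N, time in s.
With the tool pointing down it reaches from about 0.25 to 0.775 m from the base axis. Payload 4 kg.
Tool frame: the origin (TCP) lies between the finger pads; the fingertips stand 11 mm ahead of it and the grasp point (between the pads) lies 8 mm behind it (robot.tip_extent is the z of the fingertips in the tool frame, in m); z points along the fingers, y is the line along which they close (so a half turn about z gives the same grasp; the last joint's range is limited). The gripper opens to 94 mm and grips with 3 to 60 N. Pads are 16 mm wide; open, the fingers measure 119 mm over their backs; the gripper's body (75 mm by 177 mm) begins 78 mm behind the grasp point.
Start: joints at [1.198, 0.087, 1.371, -0, 1.684, -0.103], TCP at [0.147, 0.53, 0.217] pointing down, gripper open.
Joint ranges: [-3.1, 3.1], [-0.76, 2.03], [0.27, 2.55], [-1.08, 4.22], [0.17, 2.65], [-2.57, 2.57]. Speed limits (rad/s): [2.79, 2.79, 3.14, 3.14, 3.14, 3.14].

### API

Orientations are given as [roll, pitch, yaw] about the fixed x, y, z axes, in that order (R = Rz(yaw) Ry(pitch) Rx(roll)).
In Python, from bench import robot, imaging gives the robot as it stands.
- The arm moves only by the shell command python3 -m pendant 'ROWS'. ROWS is JSON, a list of rows, each a list of 7 numbers: the shift along the world's x, y, z in cm, then the turn, a rotation vector about the world's x, y, z in degrees, then the opening, from 0 (shut) to 1 (fully open). In form: [[dx, dy, dz, ax, ay, az, jaw], ...]. A call has 1 to 8 rows; each row shifts and turns the commanded pose from where the row before left it; what a row does not reach is not made up. A row lasts 1/10 s, in which the tool goes at most 50 mm and 8.59 degrees, less where a joint would pass 70% of its speed; a pose out of reach is approached as far as the arm can. A call is refused whole if a number of a shift passes 5 or a number of a turn 8.59, either way. A call with a gripper value outside its range is refused whole. The fingers move at their own pace and stop on an object; the grip force is fixed at half the most. Time passes only in rows, so rows that do not move let the fingers close. It gives the time, the measured TCP pose, the force, the opening and the grip force at its end, in the units of the state.
- robot.get_obs(): the state, without advancing time (a new reading comes with each control period).
- imaging.snapshot(name): name is "side" or "top" or "wrist"; returns the picture (480x640x3 uint8, red, green, blue); there is no depth.
- imaging.camera_params(name): a dict with "camera_matrix" (3x3 intrinsics, pixels), "R" (3x3) and "t" (3): a world point X has camera coordinates R X + t. Camera axes: x right, y down, z forward; pixel columns grow to the right and rows downward; lengths in m; the calibration is good to about 2 mm. The wrist camera is an equidistant fisheye: a pixel r from the principal point sees the ray r / f radians off the axis. A picture is of the moment at which its call begins: read the wrist's pose just before it. camera_params takes no time and is no camera call; for the wrist camera it gives the pose at the moment of the call.
- robot.close_job(): hands the job in; it is judged then, once.
The state is a dict: "time": time; "joint_positions": joint angles; "qvel": joint speeds; "joint_torque": joint torques, N m; "tool_pos": TCP position; "ee_rot": TCP orientation; "wrist_force": force on the tool from outside, world axes, zero at the start; "wrist_torque": the same for the moment, N m; "width": finger opening in m; "finger_force": force on a finger pad.
Only numpy, scipy, OpenCV 4.12 (cv2) and the standard library are available. Lean on these libraries where they do the work, as an engineer would, in place of code of your own. Each camera call takes 0.05 s, during which the arm holds its last target. There are 200 camera calls.

## Working session

There is one attempt and no reset: what is moved stays moved. The work goes in short steps, Python scripts to look and compute and a shell command to move; the robot and the scene stay as the last step left them, time stands still between calls to the robot, and variables do not carry over. Pictures are saved under pics/ and viewed, at most 10 in all, crops included, and the job is handed in when it is done.

```bash
mkdir -p pics; ls; python3 - <<'E'
from bench import robot, imaging
import cv2,json
for n in ["top","side"]:
    im=imaging.snapshot(n); cv2.imwrite(f"pics/{n}0.png",im[:,:,::-1])
    p=imaging.camera_params(n); print(n,{k:(v.round(4).tolist() if hasattr(v,'round') else v) for k,v in p.items()})
print(robot.get_obs())
E
```

```text
pics
top {'camera_matrix': [[465.8779, 0.0, 322.4883], [0.0, 465.8779, 229.6585], [0.0, 0.0, 1.0]], 'R': [[0.0096, -0.9999, -0.0059], [-0.9955, -0.009, -0.0944], [0.0944, 0.0068, -0.9955]], 't': [-0.0183, 0.4823, 1.048]}
side {'camera_matrix': [[480.9286, 0.0, 324.7159], [0.0, 480.9286, 241.5883], [0.0, 0.0, 1.0]], 'R': [[0.851, -0.5251, -0.009], [-0.3839, -0.6103, -0.693], [0.3584, 0.5932, -0.7209]], 't': [-0.4222, 0.2474, 0.9832]}
{'time': 0.1, 'joint_positions': array([ 1.19787808e+00,  8.78846957e-02,  1.37204130e+00, -1.31040935e-05,
        1.68356204e+00, -1.03100988e-01]), 'qvel': array([ 0.00068555, -0.0036944 , -0.00222955,  0.00057966,  0.0004266 ,
       -0.00124714]), 'joint_torque': array([ 1.42990488e-03, -3.41251838e+01, -3.03301370e+01,  7.18897604e-02,
        3.04718118e-02, -8.77025855e-05]), 'tool_pos': array([0.1464538 , 0.52968702, 0.21545057]), 'ee_rot': array([-3.13970599e+00, -1.82115616e-04,  2.87177376e+00]), 'wrist_force': array([ 1.25416838,  0.40070721, -0.07740584]), 'wrist_torque': array([-3.74445370e-03, -5.78508921e-05,  8.09574918e-03]), 'finger_force': 0.0, 'width': 0.09382319859749327}
```

View pics/top0.png

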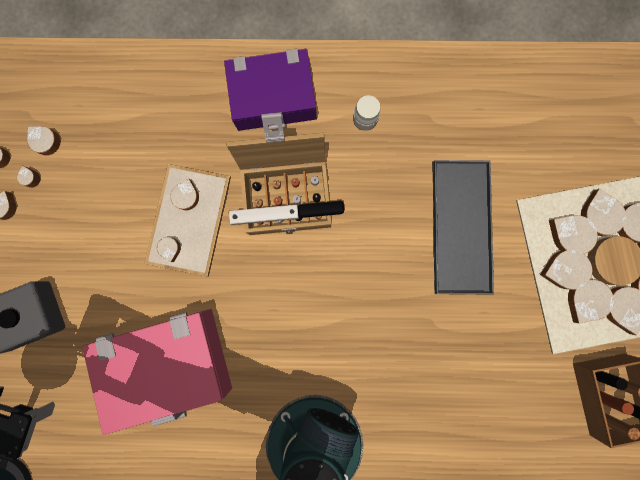

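View pics/side0.png

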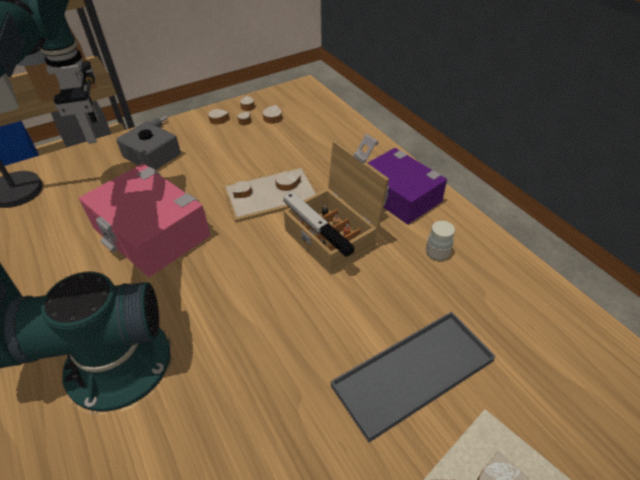

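Candidates for the case: the plywood one at top (288,190), with the rasp across it. The look-alikes are pink (160,370), purple (270,90) and the dark brown box (615,400). The plywood one matches the description. The only rasp seen is at (287,212), the tray is at (463,227), and the petals are at (183,193) and (168,248), the jar at (367,112). I'll check the choice in a close crop.

```bash
cat > h.py <<'E'
from bench import robot, imaging
import numpy as np, cv2
from scipy.optimize import least_squares
def ray(n,uv,P=None):
    P=P or imaging.camera_params(n); K=P["camera_matrix"]; R=P["R"]; t=P["t"]
    d=R.T@np.linalg.solve(K,[uv[0],uv[1],1.]); return -R.T@t, d/np.linalg.norm(d)
def onz(n,uv,z):
    c,d=ray(n,uv); return c+d*(z-c[2])/d[2]
def tri(uvt,uvs):
    (a,d),(b,e)=ray("top",uvt),ray("side",uvs)
    s=np.linalg.lstsq(np.c_[d,-e],b-a,rcond=None)[0]
    p,q=a+d*s[0],b+e*s[1]; return (p+q)/2,np.linalg.norm(p-q)
def proj(n,X):
    P=imaging.camera_params(n); v=P["camera_matrix"]@(P["R"]@np.asarray(X,float)+P["t"]); return v[:2]/v[2]
E
python3 - <<'E'
import cv2,numpy as np
a=cv2.imread('pics/top0.png')[100:250,220:360]; b=cv2.imread('pics/side0.png')[125:275,270:410]
cv2.imwrite('pics/crop.png',np.hstack([cv2.resize(a,(400,429),interpolation=cv2.INTER_CUBIC),cv2.resize(b,(400,429),interpolation=cv2.INTER_CUBIC)]))
from h import *
t=cv2.imread('pics/top0.png').astype(int); hsv=cv2.cvtColor(t.astype(np.uint8),cv2.COLOR_BGR2HSV)
def comp(m,box):
    m=m.astype(np.uint8);k=np.zeros_like(m);x0,y0,x1,y1=box;k[y0:y1,x0:x1]=m[y0:y1,x0:x1]
    c=max(cv2.findContours(k,cv2.RETR_EXTERNAL,cv2.CHAIN_APPROX_NONE)[0],key=cv2.contourArea);return c
al=comp((hsv[...,1]<40)&(hsv[...,2]>150),(225,200,310,230))
bk=comp(hsv[...,2]<60,(290,195,350,222))
tr=comp((hsv[...,1]<60)&(hsv[...,2]<120),(420,150,500,305))
for n,c,z in(("al",al,.09),("bk",bk,.096),("tray",tr,.022)):
    r=cv2.minAreaRect(c);B=cv2.boxPoints(r);print(n,r,cv2.contourArea(c));print(np.array([onz("top",q,z) for q in B]).round(3).tolist(), onz("top",r[0],z).round(4))
E
```

```text
al ((263.0779113769531, 213.8565673828125), (13.12768268585205, 68.44502258300781), 84.80557250976562) 816.0
[[0.516, 0.19, 0.09], [0.531, 0.042, 0.09], [0.502, 0.039, 0.09], [0.488, 0.186, 0.09]] [0.5092 0.1145 0.09  ]
bk ((318.56756591796875, 205.4053955078125), (22.358261108398438, 48.99089813232422), 80.53767395019531) 600.0
[[0.543, 0.051, 0.096], [0.561, -0.053, 0.096], [0.513, -0.061, 0.096], [0.495, 0.042, 0.096]] [ 0.5278 -0.0054  0.096 ]
tray ((462.5968017578125, 227.01585388183594), (133.01461791992188, 58.83305358886719), 88.99491119384766) 7543.0
[[0.645, -0.267, 0.022], [0.649, -0.404, 0.022], [0.342, -0.402, 0.022], [0.338, -0.269, 0.022]] [ 0.4916 -0.3356  0.022 ]
```

View pics/crop.png

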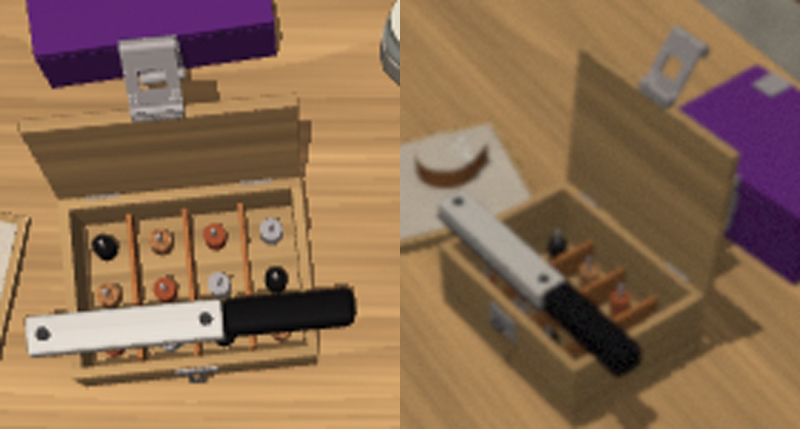

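The crop confirms the plywood case, with the lid open past upright, the hasp sticking out in line with it, and the staple at crop (197,375). Next I'll triangulate the case, lid and hasp.

```bash
python3 - <<'E'
from h import *
s=400/140
T=lambda p:(220+p[0]/s,100+p[1]/s); S=lambda p:(270+(p[0]-400)/s,125+p[1]/s)
for n,a,b in [("lidL",(22,124),(582,51)),("lidR",(298,98),(738,152)),("tab",(150,43),(690,36)),("hinge",(158,114),(656,98)),("staple",(197,376),(502,322)),
  ("rimFL",(80,378),(441,252)),("rimFR",(318,360),(578,378)),("rimBL",(70,203),(568,187)),("rimBR",(303,180),(702,292))]:
    p,e=tri(T(a),S(b)); print(n,p.round(4),round(e,4))
for p in [(80,378),(318,360),(70,203),(303,180)]: print(onz("top",T(p),.07).round(4))
for p in [(441,252),(578,378),(568,187),(702,292)]: print(onz("side",S(p),.07).round(4))
P=imaging.camera_params("wrist");print(P); o=robot.get_obs();print(o["tool_pos"],o["ee_rot"])
E
```

```text
lidL [0.6315 0.1719 0.2017] 0.0026
lidR [ 0.6501 -0.0173  0.2121] 0.0021
tab [0.6717 0.0788 0.2548] 0.0
hinge [0.6395 0.0775 0.2079] 0.002
staple [0.477  0.0597 0.0532] 0.0053
rimFL [0.4714 0.1501 0.0654] 0.0006
rimFR [ 0.4905 -0.0353  0.0641] 0.0082
rimBL [0.6078 0.1605 0.0701] 0.0009
rimBR [ 0.6256 -0.0208  0.0779] 0.0008
[0.4707 0.1495 0.07  ]
[ 0.4862 -0.0334  0.07  ]
[0.6074 0.1607 0.07  ]
[ 0.6271 -0.0206  0.07  ]
[0.4695 0.1455 0.07  ]
[ 0.4915 -0.0413  0.07  ]
[0.6083 0.1604 0.07  ]
[ 0.6312 -0.0146  0.07  ]
{'camera_matrix': array([[371.64829954,   0.        , 313.47799848],
       [  0.        , 371.64829954, 236.40577016],
       [  0.        ,   0.        ,   1.        ]]), 'R': array([[ 0.2662071 ,  0.96391482, -0.00141255],
       [ 0.93705576, -0.25844527,  0.23480319],
       [ 0.22596521, -0.06382992, -0.97204191]]), 't': array([-0.54961903, -0.02474371,  0.38863178])}
[0.1464538  0.52968702 0.21545057] [-3.13970599e+00 -1.82115616e-04  2.87177376e+00]
```

```bash
python3 -m pendant '[[2.3,-2.9,0.5,0,0,-4.3,1],[2.3,-2.9,0.5,0,0,-4.3,1],[2.3,-2.9,0.5,0,0,-4.3,1],[2.3,-2.9,0.5,0,0,-4.3,1],[2.3,-2.9,0.5,0,0,-4.3,1],[2.3,-2.9,0.5,0,0,-4.3,1],[2.3,-2.9,0.5,0,0,-4.3,1],[2.3,-2.9,0.5,0,0,-4.3,1]]'
python3 -m pendant '[[2.3,-2.9,0,0,0,-4.3,0.6],[2.3,-2.9,0,0,0,-4.3,0.6],[2.3,-2.9,0,0,0,-4.3,0.6],[2.3,-2.9,0,0,0,-4.3,0.6],[2.3,-2.9,0,0,0,-4.3,0.6],[2.3,-2.9,0,0,0,-4.3,0.6],[2.3,-2.9,0,0,0,-4.3,0.6],[2.3,-2.9,0,0,0,-4.3,0.6]]'
python3 -m pendant '[[0,0,0,0,0,0,0.6],[0,0,0,0,0,0,0.6]]'
```

```text
time: 0.9
tool_pos: [0.3311, 0.2967, 0.2563]
ee_rot: [-3.141, -0.0, 2.269]
wrist_force: [0.3, 0.6, -0.1]
width: 0.094
finger_force: 0.0
time: 1.7
tool_pos: [0.5151, 0.0648, 0.2559]
ee_rot: [-3.141, -0.0, 1.668]
wrist_force: [1.0, 1.4, 0.1]
width: 0.0563
finger_force: 0.0
time: 1.9
tool_pos: [0.5144, 0.0658, 0.2556]
ee_rot: [-3.14, -0.001, 1.67]
wrist_force: [-0.9, 0.6, 0.6]
width: 0.0566
finger_force: 0.0
```

```bash
python3 -m pendant '[[0,0,-3,0,0,0,0.6],[0,0,-3,0,0,0,0.6],[0,0,-3,0,0,0,0.6],[0,0,-2,0,0,0,0.6],[0,0,-1,0,0,0,0.6],[0,0,0,0,0,0,0.6]]'
python3 - <<'E'
from h import *
im=imaging.snapshot("wrist");cv2.imwrite("pics/w1.png",im[:,:,::-1])
E
```

```text
time: 2.5
tool_pos: [0.5131, 0.0671, 0.1352]
ee_rot: [-3.139, -0.001, 1.673]
wrist_force: [-1.0, -0.3, -0.1]
width: 0.0564
finger_force: 0.0
```

View pics/w1.png

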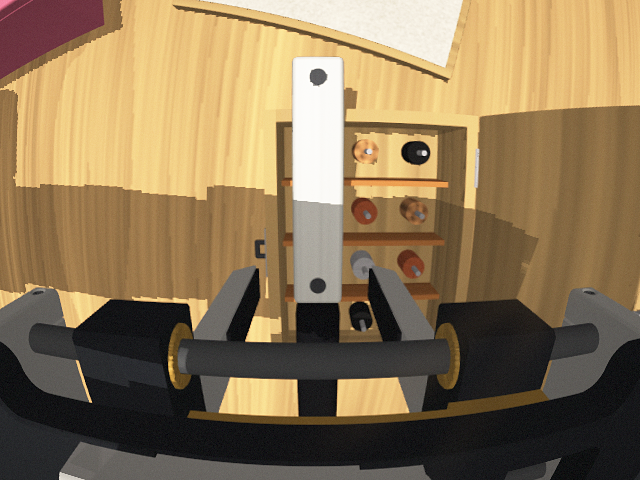

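The rasp (columns 293–343) is centred between the fingertips (258, 370), and the junction is at row 303. Descending and gripping.

```bash
python3 -m pendant '[[0,-0.1,-2,0,0,0,0.6],[0,0,-1.5,0,0,0,0.6],[0,0,-1,0,0,0,0.6],[0,0,-0.5,0,0,0,0.6],[0,0,0,0,0,0,0.6]]'
python3 -m pendant '[[0,0,0,0,0,0,0.2],[0,0,0,0,0,0,0.2],[0,0,0,0,0,0,0.2],[0,0,0,0,0,0,0.2]]'
```

```text
time: 3.05
tool_pos: [0.5147, 0.0652, 0.0867]
ee_rot: [3.141, -0.0, 1.671]
wrist_force: [0.2, -0.3, 0.2]
width: 0.0567
finger_force: 0.0
time: 3.45
tool_pos: [0.5151, 0.0651, 0.0871]
ee_rot: [3.14, 0.0, 1.671]
wrist_force: [-0.1, 0.2, 0.8]
width: 0.0297
finger_force: 30.0
```

```bash
python3 -m pendant '[[0,0,0.5,0,0,0,0.2],[0,0,1,0,0,0,0.2],[0,0,2,0,0,0,0.2],[0,-1,2.5,0,0,0,0.2],[0,-2,2,0,0,0,0.2],[0,-2.5,1,0,0,0,0.2],[0,-2.5,0,0,0,0,0.2],[0,-2.5,0,0,0,0,0.2]]'
python3 -m pendant '[[-0.2,-2.5,0,0,0,-3,0.2],[-0.2,-2.5,0,0,0,-6,0.2],[-0.2,-2.5,0,0,0,-6,0.2],[-0.2,-2.5,0,0,0,-6,0.2],[-0.2,-2.5,0,0,0,-6,0.2],[-0.2,-2.5,0,0,0,-6,0.2],[-0.2,-2.5,0,0,0,-6,0.2],[-0.2,-2.5,0,0,0,-6,0.2]]'
python3 -m pendant '[[-0.2,-2.5,0,0,0,-6,0.2],[-0.2,-2.5,0,0,0,-6,0.2],[-0.2,-2,0,0,0,-6,0.2],[-0.1,-1,0,0,0,-6,0.2],[0,-0.6,0,0,0,-6,0.2],[0,0,0,0,0,-6,0.2],[0,0,0,0,0,-6,0.2],[0,0,0,0,0,-6,0.2]]'
python3 -m pendant '[[0,0,0,0,0,-2.6,0.2],[0,0,0,0,0,0,0.2],[0,0,0,0,0,0,0.2]]'
python3 - <<'E'
from h import *
im=np.hstack([imaging.snapshot(n)[:,:,::-1][a:a+300,b:b+300] for n,a,b in(("top",100,330),("side",180,300))]);cv2.imwrite("pics/c2.png",im)
E
```

```text
time: 4.25
tool_pos: [0.5147, -0.0407, 0.1777]
ee_rot: [3.14, 0.0, 1.671]
wrist_force: [-0.1, 0.2, -3.1]
width: 0.0302
finger_force: 30.0
time: 5.05
tool_pos: [0.4983, -0.2408, 0.1768]
ee_rot: [-3.141, -0.0, 0.881]
wrist_force: [0.5, 0.5, -3.4]
width: 0.0297
finger_force: 30.0
time: 5.85
tool_pos: [0.4914, -0.3259, 0.1766]
ee_rot: [-3.141, 0.001, 0.043]
wrist_force: [-0.1, 0.8, -3.2]
width: 0.0301
finger_force: 30.0
time: 6.15
tool_pos: [0.4915, -0.3258, 0.1766]
ee_rot: [-3.142, 0.0, 0.004]
wrist_force: [-0.8, 0.2, -2.7]
width: 0.0297
finger_force: 30.0
```

View pics/c2.png

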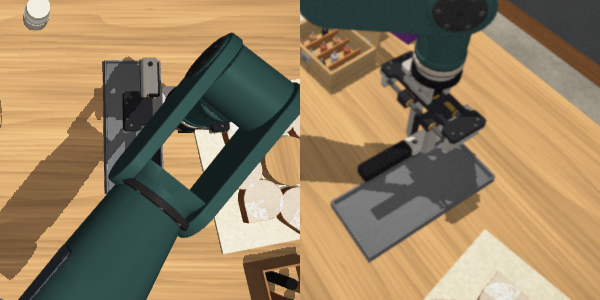

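The top and side views show the rasp held level over the tray and aligned with it (rasp end at crop column 149, tray columns 104–162). Lowering it.

```bash
python3 -m pendant '[[0,-0.4,-1,0,0,0,0.2],[0,-0.6,-2.5,0,0,0,0.2],[0,0,-3,0,0,0,0.2],[0,0,-3,0,0,0,0.2],[0,0,-2.5,0,0,0,0.2],[0,0,-1.5,0,0,0,0.2],[0,0,-1,0,0,0,0.2],[0,0,0,0,0,0,0.2]]'
python3 -m pendant '[[0,0,-0.3,0,0,0,0.2],[0,0,-0.2,0,0,0,0.2],[0,0,-0.1,0,0,0,0.2],[0,0,0,0,0,0,0.2]]'
```

```text
time: 7.05
tool_pos: [0.4909, -0.3354, 0.03]
ee_rot: [-3.14, 0.002, 0.002]
wrist_force: [0.5, -0.1, -2.9]
width: 0.0296
finger_force: 30.0
time: 7.45
tool_pos: [0.4919, -0.3361, 0.0261]
ee_rot: [3.141, -0.001, 0.003]
wrist_force: [0.3, 0.2, -2.8]
width: 0.03
finger_force: 30.0
```

```bash
python3 -m pendant '[[0,0,-0.2,0,0,0,0.2],[0,0,-0.1,0,0,0,0.2],[0,0,0,0,0,0,0.2]]'
python3 -m pendant '[[0,0,-0.1,0,0,0,0.2],[0,0,0,0,0,0,0.2]]'
python3 -m pendant '[[0,0,-0.1,0,0,0,0.2],[0,0,0,0,0,0,0.2]]'
```

```text
time: 7.75
tool_pos: [0.4915, -0.3358, 0.0223]
ee_rot: [-3.141, 0.0, 0.002]
wrist_force: [0.2, -0.3, -3.3]
width: 0.0296
finger_force: 30.0
time: 7.95
tool_pos: [0.4915, -0.3358, 0.0214]
ee_rot: [-3.142, 0.0, 0.002]
wrist_force: [0.8, 0.7, -3.3]
width: 0.0296
finger_force: 30.0
time: 8.15
tool_pos: [0.4917, -0.3359, 0.0211]
ee_rot: [3.141, -0.0, 0.002]
wrist_force: [-0.6, 1.0, -0.1]
width: 0.0296
finger_force: 30.0
```

```bash
python3 -m pendant '[[0,0,0,0,0,0,0.45],[0,0,0,0,0,0,0.5],[0,0,0,0,0,0,0.5],[0,0,1,0,0,0,0.5],[0,0,3,0,0,0,0.5],[0,0,4,0,0,0,0.5],[0,0,4,0,0,0,0.4],[0,0,4,0,0,0,0.2]]'
python3 -m pendant '[[0,3,4,0,0,0,0],[0,4,2,0,0,0,0],[0,0,0,0,0,0,0]]'
python3 - <<'E'
from h import *
im=np.hstack([imaging.snapshot("wrist")[:,:,::-1],])
cv2.imwrite("pics/w3.png",im)
im=np.hstack([imaging.snapshot(n)[:,:,::-1][a:a+300,b:b+300] for n,a,b in(("top",50,230),("side",180,290))]);cv2.imwrite("pics/c3.png",im)
E
```

```text
time: 8.95
tool_pos: [0.4916, -0.3359, 0.183]
ee_rot: [3.141, -0.001, 0.002]
wrist_force: [-0.0, -0.5, 0.4]
width: 0.0347
finger_force: 0.0
time: 9.25
tool_pos: [0.4936, -0.2635, 0.2474]
ee_rot: [3.137, -0.01, 0.007]
wrist_force: [-0.2, -0.5, 0.8]
width: 0.0106
finger_force: 0.0
```

View pics/c3.png

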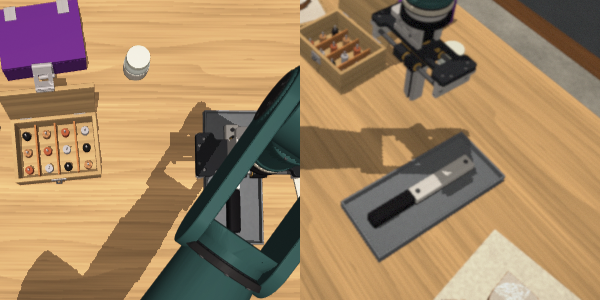

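The rasp lies flat and centred in the tray. Next I go round behind the lid, at its free edge and clear of the hasp.

```bash
python3 -m pendant '[[2,2,2,0,0,0.7,0],[2.5,3.5,1.5,0,0,0.7,0],[2.5,4,1.5,0,0,0.7,0],[2.5,4,1,0,0,0.7,0],[2.5,4,0,0,0,0.7,0],[2.5,4,0,0,0,0.7,0],[2.5,4,0,0,0,0.7,0],[2.5,3.4,0,0,0,0.7,0]]'
python3 -m pendant '[[0,0,0,0,0,0,0],[0,0,0,0,0,0,0]]'
```

```text
time: 10.2
tool_pos: [0.6875, 0.024, 0.2979]
ee_rot: [-3.141, 0.004, 0.1]
wrist_force: [0.3, -0.6, 0.8]
width: 0.0007
finger_force: 0.0
time: 10.4
tool_pos: [0.6868, 0.0226, 0.2971]
ee_rot: [3.141, 0.005, 0.1]
wrist_force: [0.5, -0.9, 0.1]
width: 0.0004
finger_force: 0.0
```

```bash
python3 -m pendant '[[0,0,-2,0,0,0,0],[0,0,-2.5,0,0,0,0],[0,0,-2.5,0,0,0,0],[0,0,-1.5,0,0,0,0],[0,0,-0.5,0,0,0,0],[0,0,0,0,0,0,0]]'
python3 - <<'E'
from h import *
im=np.hstack([cv2.resize(imaging.snapshot(n)[:,:,::-1][a:a+200,b:b+200],(400,400)) for n,a,b in(("top",50,200),("side",80,280))]);cv2.imwrite("pics/c4.png",im)
E
```

```text
time: 11.0
tool_pos: [0.6861, 0.022, 0.21]
ee_rot: [3.142, 0.001, 0.099]
wrist_force: [-0.5, -0.6, -0.1]
width: 0.001
finger_force: 0.0
```

View pics/c4.png

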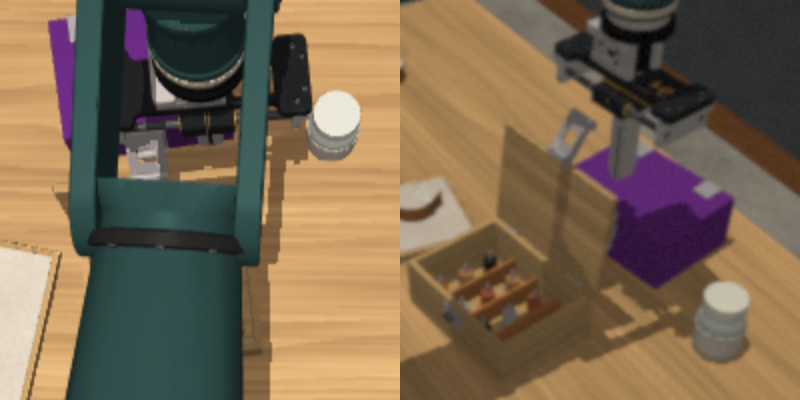

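The closed fingers stand behind the lid, to the right of the hasp (side crop (620,160)). Pushing the lid over along its arc.

```bash
python3 -m pendant '[[-1.3,-0.1,-0.4,0,0,0,0],[-1.2,-0.1,-0.3,0,0,0,0],[-1.4,-0.15,0.15,0,0,0,0],[-1.4,-0.15,0.1,0,0,0,0],[-1.9,-0.2,-0.2,0,0,0,0],[-1.8,-0.2,-0.3,0,0,0,0],[0,0,0,0,0,0,0]]'
python3 -m pendant '[[-1.2,-0.1,-0.4,0,0,0,0],[-1.1,-0.1,-0.6,0,0,0,0],[-1.1,-0.1,-0.6,0,0,0,0],[-1,-0.1,-0.7,0,0,0,0],[-0.9,-0.1,-0.9,0,0,0,0],[-0.8,-0.1,-0.9,0,0,0,0],[0,0,0,0,0,0,0]]'
```

```text
time: 11.8
tool_pos: [0.596, 0.014, 0.2032]
ee_rot: [3.141, -0.003, 0.1]
wrist_force: [-0.2, -0.3, -0.2]
width: 0.0003
finger_force: 0.0
time: 12.5
tool_pos: [0.5356, 0.0081, 0.1602]
ee_rot: [3.141, 0.0, 0.1]
wrist_force: [-0.1, 0.4, -0.5]
width: 0.0001
finger_force: 0.0
```

```bash
python3 -m pendant '[[-0.5,-0.1,-0.8,0,0,0,0],[-0.5,0,-0.8,0,0,0,0],[-0.5,-0.1,-0.8,0,0,0,0],[-0.4,0,-0.8,0,0,0,0]]'
python3 -m pendant '[[-0.2,0,-0.6,0,0,0,0],[-0.2,0,-0.6,0,0,0,0],[-0.2,0,-0.6,0,0,0,0],[-0.1,0,-0.5,0,0,0,0],[-0.1,0,-0.4,0,0,0,0],[0,0,-0.3,0,0,0,0]]'
python3 -m pendant '[[0,0,-0.3,0,0,0,0],[0,0,-0.2,0,0,0,0],[0,0,-0.2,0,0,0,0],[0,0,-0.1,0,0,0,0]]'
```

```text
time: 12.9
tool_pos: [0.5163, 0.006, 0.1272]
ee_rot: [3.141, 0.0, 0.1]
wrist_force: [-0.2, -0.8, 0.2]
width: 0.0003
finger_force: 0.2
time: 13.5
tool_pos: [0.5084, 0.0062, 0.0976]
ee_rot: [-3.142, 0.0, 0.1]
wrist_force: [-0.4, -0.2, -0.2]
width: 0.0003
finger_force: 0.1
time: 13.9
tool_pos: [0.5087, 0.0061, 0.0912]
ee_rot: [3.141, -0.0, 0.1]
wrist_force: [-3.3, -0.4, 8.4]
width: 0.0006
finger_force: 4.3
```

The 8 N at a tip height of 0.080 matches a shut lid. Backing off for a look.

```bash
python3 -m pendant '[[0,0,0.5,0,0,0,0],[0,0,2,0,0,0,0],[0,-1,4,0,0,0,0],[-3,-3,2,0,0,0,0],[-3,-4,0,0,0,0,0],[-3,-4,0,0,0,0,0],[-3,-4,0,0,0,0,0],[0,0,0,0,0,0,0]]'
python3 - <<'E'
from h import *
for n in("top","side"): cv2.imwrite(f"pics/{n}5.png",imaging.snapshot(n)[:,:,::-1])
im=np.hstack([cv2.resize(cv2.imread(f"pics/{n}5.png")[a:a+120,b:b+120],(400,400),interpolation=cv2.INTER_CUBIC) for n,a,b in(("top",140,230),("side",170,270))]);cv2.imwrite("pics/c5.png",im)
E
```

```text
time: 14.7
tool_pos: [0.3859, -0.1581, 0.1755]
ee_rot: [3.139, 0.0, 0.091]
wrist_force: [-0.3, 1.2, -0.1]
width: 0.0005
finger_force: 0.0
```

View pics/c5.png

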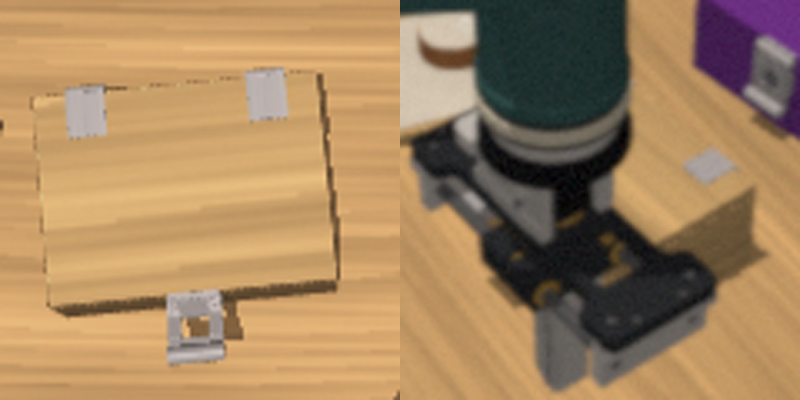

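```bash
python3 - <<'E'
from h import *
C=np.array([.549,.0627,0]);ux=np.array([.995,.0975,0])
H=C-.075*ux+[0,0,.075]; print(H)
for f in [1.4,1.57,1.7,1.85,2.0,2.2]:
    t=H+.046*(-np.sin(f)*ux-np.cos(f)*np.array([0,0,1]))+.0075*(-np.cos(f)*ux+np.sin(f)*np.array([0,0,1])); print(f,t.round(4),proj("top",t).round(1))
for uv,z in [((288.8,246.5),.095),((280,246.8),.095),((297,246),.095),((230+170/3.333,140+290/3.333),.08),((230+221/3.333,140+290/3.333),.08),
   ((230+50/3.333,140+304/3.333),.08),((230+338/3.333,140+284/3.333),.08),((230+33/3.33,140+98/3.33),.08),((230+320/3.33,140+73/3.33),.08)]: print(uv,onz("top",uv,z).round(4))
E
```

```text
[0.474375  0.0553875 0.075    ]
1.4 [0.428  0.0508 0.0746] [292.4 252. ]
1.57 [0.4286 0.0509 0.0825] [292.1 251.6]
1.7 [0.4299 0.051  0.0884] [291.9 250.8]
1.85 [0.4324 0.0513 0.0949] [291.6 249.5]
2.0 [0.4359 0.0516 0.101 ] [291.2 247.8]
2.2 [0.4418 0.0522 0.1081] [290.8 244.8]
(288.8, 246.5) [0.4388 0.0573 0.095 ]
(280, 246.8) [0.438  0.0761 0.095 ]
(297, 246) [0.4401 0.0398 0.095 ]
(281.005100510051, 227.008700870087) [0.482  0.0762 0.08  ]
(296.3066306630663, 227.008700870087) [0.4823 0.0429 0.08  ]
(245.001500150015, 231.2091209120912) [0.4721 0.1544 0.08  ]
(331.4101410141014, 225.2085208520852) [ 0.4869 -0.0335  0.08  ]
(239.9099099099099, 169.42942942942943) [0.6087 0.1691 0.08  ]
(326.09609609609606, 161.92192192192192) [ 0.6271 -0.0207  0.08  ]
```

The lid is shut (top corners fit z=0.08), and the hasp stands out in front with its bar at crop (196,355), about (0.435,0.056,0.10). Next I bring the fingers over the bar.

```bash
python3 -m pendant '[[0.5,2.5,0,0,0,0.3,0],[0.7,3.5,0,0,0,0,0],[0.7,3.5,0,0,0,0,0],[0.7,3.5,0,0,0,0,0],[0.8,3.5,-0.5,0,0,0,0],[0.8,3,-1,0,0,0,0],[0.7,1.9,-1.5,0,0,0,0],[0,0,0,0,0,0,0]]'
python3 -m pendant '[[0,0,-0.8,0,0,0,0],[0,0,-1,0,0,0,0],[0,0,-1,0,0,0,0],[0,0,-1,0,0,0,0],[0,0,0,0,0,0,0]]'
```

```text
time: 15.6
tool_pos: [0.4367, 0.064, 0.1428]
ee_rot: [-3.14, 0.004, 0.113]
wrist_force: [0.8, -0.5, -0.6]
width: 0.0006
finger_force: 0.0
time: 16.1
tool_pos: [0.4365, 0.0595, 0.1051]
ee_rot: [-3.141, 0.003, 0.104]
wrist_force: [-0.0, 0.3, -0.6]
width: 0.0007
finger_force: 0.0
```

```bash
python3 -m pendant '[[-0.1,-0.1,-0.8,0,0,0,0],[-0.1,-0.1,-1,0,0,0,0],[0,0,-1,0,0,0,0],[0,0,-1,0,0,0,0],[0,0,-0.6,0,0,0,0],[0,0,0,0,0,0,0]]'
python3 -m pendant '[[0,0,-0.8,0,0,0,0],[0,0,-0.8,0,0,0,0],[0,0,-0.8,0,0,0,0],[0,0,-0.6,0,0,0,0],[0,0,0,0,0,0,0]]'
```

```text
time: 16.7
tool_pos: [0.4348, 0.0581, 0.0618]
ee_rot: [-3.141, 0.002, 0.106]
wrist_force: [0.9, 0.5, -0.2]
width: 0.0003
finger_force: 0.0
time: 17.2
tool_pos: [0.4341, 0.0581, 0.0313]
ee_rot: [-3.141, 0.004, 0.105]
wrist_force: [0.3, 0.5, -0.2]
width: 0.0007
finger_force: 0.0
```

```bash
python3 -m pendant '[[0.4,0,0,0,0,0,0],[0.5,0.1,0,0,0,0,0],[0.4,0,0,0,0,0,0],[0.3,0,0,0,0,0,0],[0.2,0,0,0,0,0,0],[0,0,0,0,0,0,0]]'
python3 -m pendant '[[0.1,0,0,0,0,0,0],[0.1,0,0,0,0,0,0],[0,0,0,0,0,0,0]]'
```

```text
time: 17.8
tool_pos: [0.4544, 0.0591, 0.0334]
ee_rot: [3.141, -0.001, 0.105]
wrist_force: [-0.2, -0.1, 0.1]
width: 0.0003
finger_force: 0.0
time: 18.1
tool_pos: [0.4548, 0.0591, 0.0332]
ee_rot: [-3.142, 0.002, 0.106]
wrist_force: [-3.9, -0.5, 4.7]
width: 0.0003
finger_force: 2.4
```

```bash
python3 -m pendant '[[0.1,0,0,0,0,0,0],[0.1,0,0,0,0,0,0],[0,0,0,0,0,0,0]]'
python3 -m pendant '[[-0.5,0,0,0,0,0,0],[-2,0,0,0,0,0,0],[-2,0,0,0,0,0,0],[-1,-1,3,0,0,0,0],[-1,-4,3,0,0,0,0],[-1,-4.5,1,0,0,0,0],[-1,-4.5,0,0,0,0,0],[0,-3,0,0,0,0,0]]'
python3 -m pendant '[[0,-3,0,0,0,0,0],[0,-3,0,0,0,0,0],[0,-2,0,0,0,0,0],[0,0,0,0,0,0,0]]'
python3 - <<'E'
from h import *
for n in("top","side"): cv2.imwrite(f"pics/{n}6.png",imaging.snapshot(n)[:,:,::-1])
im=np.hstack([cv2.resize(cv2.imread(f"pics/{n}6.png")[a:a+120,b:b+120],(400,400),interpolation=cv2.INTER_CUBIC) for n,a,b in(("top",150,230),("side",170,270))]);cv2.imwrite("pics/c6.png",im)
E
```

```text
time: 18.4
tool_pos: [0.4552, 0.0591, 0.033]
ee_rot: [-3.141, 0.006, 0.106]
wrist_force: [-10.1, -0.4, 7.6]
width: 0.0005
finger_force: 4.6
time: 19.2
tool_pos: [0.3732, -0.1129, 0.1037]
ee_rot: [3.138, -0.005, 0.104]
wrist_force: [1.2, 0.5, -0.5]
width: 0.0007
finger_force: 0.0
time: 19.6
tool_pos: [0.3734, -0.1927, 0.1027]
ee_rot: [3.139, -0.002, 0.102]
wrist_force: [-0.5, -0.2, -0.9]
width: 0.0005
finger_force: 0.0
```

View pics/c6.png

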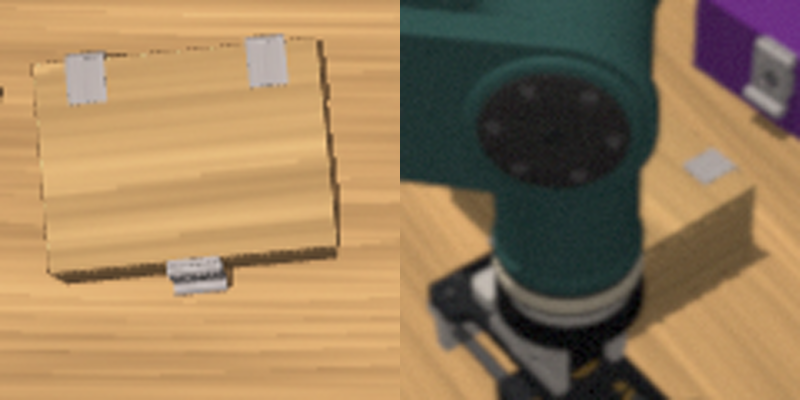

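```bash
python3 - <<'E'
from h import *
H=np.array([.4745,.060,.075]);ux=np.array([.995,.0975,0]);k=np.array([0,0,1])
for f in [0,.15,.3,.5,.7]:
    t=H+.046*(-np.sin(f)*ux-np.cos(f)*k)+.0075*(-np.cos(f)*ux+np.sin(f)*k); print(f,t.round(4),proj("top",t).round(1))
print("hinge",proj("top",H),"lid front top mid",proj("top",H+.005*ux+.005*k))
g=cv2.cvtColor(cv2.imread("pics/top6.png"),cv2.COLOR_BGR2HSV)
print(g[224:242,284:296,1].mean(1).round(),g[224:242,284:296,2].mean(1).round())
E
```

```text
0 [0.467  0.0593 0.029 ] [290.4 235.8]
0.15 [0.4603 0.0586 0.0306] [290.6 238.7]
0.3 [0.4538 0.058  0.0333] [290.7 241.5]
0.5 [0.446  0.0572 0.0382] [290.9 244.8]
0.7 [0.4393 0.0566 0.0446] [290.9 247.6]
hinge [288.55889973 230.72364313] lid front top mid [288.19265706 228.23399769]
[120. 120. 115.  55.  21.  18.  17.  18.  20.  16.  19.  17.  18.  39.
 108. 121. 122. 123.] [210. 210. 207. 186. 186. 177. 190. 161. 113.  93. 147. 193. 182. 162.
 200. 221. 217. 212.]
```

The bar is at row 235.5, against 235.8 predicted for angle 0 and 238.7 for 0.15, so the hasp hangs flat. The arm touches nothing, so I'm handing in.

```bash
python3 -c "
from bench import robot
print(robot.close_job())"
```

```text
the job is handed in; nothing more can be done
None
```

I laid the rasp flat in the tray, shut the lid gently and swung the hasp down flat over the staple; the job is handed in, but no verdict came back.

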